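# Twist-lock the UV curing lamp into its charging dock

### The job

Put the black UV curing lamp into its charging dock: let its two brass lugs down through the two slots of the socket, push it down against the spring, and twist it a quarter turn clockwise (seen from above) up to the stop. The charger wakes only while the lamp is kept pressed, so finish still gripping the lamp and holding it twisted and pressed fully down; leave the bottle, marker, wax tin and thread spool where they are.

Things in the scene. Friction and masses are not known exactly. Their poses are not given: they have to be found in the camera images.
- lamp: the loose UV curing lamp, standing upright: a black tapered round head (largest diameter 29 mm) on a brass bayonet foot 26 mm in diameter, 22 mm high, chamfered below; 94 mm tall in all, about 0.12 kg. Origin: centre of the underside, z up. Two brass lugs stick out of the foot along its own +x and -x, a white mark above each; a white line across the top lies along x too. A half turn makes no difference
- grip (a point): point on the lamp's axis 70 mm above its underside, a good height to grip the black head. The lugs below: each reaches 19.5 mm from the axis, is 6 mm wide and lies 4 to 9 mm above the underside
- dock: the black charging dock, fixed to the desk: a round foot 90 mm in diameter, 12 mm high, with a socket tube 52 mm in diameter on it, 40 mm tall in all. Origin: centre of the underside, z up. Two slots in the socket's lip lie along its own +x and -x; a white line on the foot points at each
- socket (a point): centre of the socket's mouth, level with the aluminium lip's top, 40 mm above the desk. The lip is 5 mm thick; hole 29 mm in diameter, slots 10 mm wide, reaching 21 mm from the axis. With the lamp's underside over 14 mm below the lip's top the lugs are under the lip: the lamp then turns clockwise only (from above), to a stop at about 93 degrees (at 90 the lugs lie along the dock's y)
- dock_contact (a joint): sprung copper disc in the socket: 0 when free (its top 8 mm below the lip's top), grows in m as it is pressed, to 0.011 at its lower stop (the lamp's underside then 19 mm below the lip's top). The spring pushes up with about 3 N at 0, 10 N at 0.011; a locked lamp let go rises to 0.006, its lugs against the lip from below
- cement: small bottle with a black cap and an orange-red band, 26 mm in diameter, 58 mm tall, standing; leave it alone. Origin: centre of the underside
- marker: teal and dark blue marker pen lying on the desk, 132x15x15 mm; leave it alone. Origin: centre of its underside
- wax_tin: round grey tin, 46 mm in diameter, 17 mm high; leave it alone. Origin: centre of the underside
- spool_6: olive thread spool with wooden ends, 25 mm in diameter, 34 mm tall; leave it alone. Origin: centre of the underside
There are look-alikes about, which are no part of the job. Leave any green look-alike of the dock alone.

How it is judged:
By the outcome, as a careful person would: the job done as asked, in the order asked, and still so for the second after the job is handed in, while the arm keeps its last pose, push and grip.
It also fails if it takes over 43 s, if anything falls off the work surface, if the arm or the gripper's body presses on something with over 40 N, if the wrist force passes 120 N, or if a joint passes its speed limit or range.

### The arm

A 7-joint arm with a two-finger parallel gripper is mounted at the origin on a cart in front of the work surface, level with it; the furniture and walls round the work are solid. World frame = base frame: x ahead of the robot, y to its left, z up, the work surface at z = 0. Lengths are in m, angles in rad, forces in N, time in s.
With the tool pointing down it reaches from about 0.4 to 0.85 m from the base axis. Payload 10.4 kg.
Tool frame: the origin (TCP) lies between the finger pads; the fingertips stand 22 mm ahead of it and the grasp point (between the pads) lies 3 mm ahead of it; z points along the fingers, y is the line along which they close (so a half turn about z gives the same grasp; the last joint's range is limited). The gripper opens to 85 mm and grips with 20 to 120 N. Pads are 22 mm wide; open, the fingers measure 114 mm over their backs; the gripper's body (76 mm by 85 mm) begins 54 mm behind the grasp point. The pads swing forward as they close: fully open they stand 13 mm farther back than shut.
Start: joints at [1.235, 0.332, -0.065, 1.46, 0.022, 1.35, -0.088], TCP at [0.192, -0.595, 0.253] pointing down, gripper open.
Joint ranges: [-2.6, 2.6], [-0.5, 2.12], [-1.47, 1.34], [0.16, 2.42], [-1.27, 4.41], [0.06, 2.06], [-2.6, 2.6]. Speed limits (rad/s): [2.22, 2.22, 2.79, 2.79, 3.14, 3.14, 3.14].

### API

Orientations are given as a unit quaternion [x, y, z, w].
In Python, from workcell import manip, camera, ticket, boxes_of, outline_of gives the robot as it stands.
- The arm moves only by the tool carry_out, never from a script. Its argument "deltas" is a list of rows, each a list of 5 numbers: the shift along the tool's x, y, z as a fraction of full scale, then the turn about the tool's z as a fraction of full scale, then the opening, from -1 (shut) to 1 (fully open), so that 0 is half open. In form: [[tx, ty, tz, spin, gripper], ...]. A call has 1 to 20 rows; each row is the pose to reach, as a shift and turn from the pose commanded when the call began, along the tool's axes at that moment; what a row does not reach only later rows make up. Full scale, the value 1, is 150 mm for a shift and 30 degrees for a turn. A row lasts 1/8 s, in which the tool goes at most 62.5 mm and 10.7 degrees, less where a joint would pass 70% of its speed; a pose out of reach is approached as far as the arm can. A call with a number of a shift or a turn outside -1 to 1 is refused whole. A call with a gripper value outside its range is refused whole. The fingers move at their own pace and stop on an object; "force" is the grip in N (left out, the last holds). Time passes only in rows, so rows that repeat a pose let the fingers close. It gives the time, the measured TCP pose, the force, the opening and the grip force at its end, in the units of the state.
- manip.get_obs(): the state, without advancing time (a new reading comes with each control period).
- camera(name): name is "scene" or "top" or "wrist"; returns a dict with "img" (384x512x3 uint8, red, green, blue), "depth" (384x512 float32, m along the optical axis (not along the pixel's ray), 0 where there is no reading), "vertical_fov" (degrees; the focal length in pixels is half the picture's height over the tangent of half this angle, whatever the lens; pixels are square), "cx", "cy" (the principal point, pixels), "R" (3x3) and "t" (3): a world point X has camera coordinates R X + t. Camera axes: x right, y down, z forward; pixel columns grow to the right and rows downward; lengths in m; the calibration is good to about 2 mm. The wrist camera is an equidistant fisheye: a pixel r from the principal point sees the ray r / f radians off the axis. A picture is of the moment at which its call begins.
- ticket.hand_in(): hands the job in; it is judged then, once.
Trained networks look in a picture, given as the dict that the camera call returned (one of the last four; its "shot" number tells which), for a name from the list of things; names that differ only in an ending like _2 or _b are one class to them, and where a whole thing is asked for, a point or a joint stands for the part that bears it (a point fixed in the world has none). Each returns a list of dicts, best first, with "conf" (0 to 1); they miss things now and then, are a little off and sometimes report something else, mostly with a low value. They report only what shows in the picture. A call takes as long as a camera call. They do not tell look-alikes from the thing itself.
- boxes_of(query, picture): "position" ([x, y, z] in m, in world coordinates, good to about 4 mm: the middle of the surface that is visible of it).
- outline_of(query, picture): "region" (384x512 bool, what is visible of it).
The state is a dict: "clock": time; "joint_pos": joint angles; "joint_velocities": joint speeds; "tau": joint torques, N m; "position": TCP position; "ee_rot": TCP orientation; "ft_force": force on the tool from outside, world axes, zero at the start; "torque": the same for the moment, N m; "grip_width": opening from 0.0 (shut) to 1.0 (fully open); "grasp_force": force on a finger pad.
Only numpy, scipy, OpenCV 4.12 (cv2) and the standard library are available. Lean on these libraries where they do the work, as an engineer would, in place of code of your own. Each camera call takes 0.05 s, during which the arm holds its last target. There are 200 camera calls.

## Working session

There is one attempt and no reset: what is moved stays moved. The work goes in short steps, Python scripts to look and compute and a tool call to move; the robot and the scene stay as the last step left them, time stands still between calls to the robot, and variables do not carry over. Pictures are saved under pics/ and viewed, at most 10 in all, crops included, and the job is handed in when it is done.

Besides the shell and the picture viewer there is one more tool, called after "Request:" in YAML: its name, and indented under it one key for each argument. carry_out: Moves the arm, as the interface text tells. Its arguments: {"type":"object","properties":{"deltas":{"type":"array","items":{"type":"array","items":{"type":"number"}}},"force":{"type":"number"}},"required":["deltas"]}

```bash
mkdir -p pics; cat > h.py <<'E'
import numpy as np, cv2
from workcell import manip, camera, ticket, boxes_of, outline_of
def save(p,n): cv2.imwrite('pics/'+n,cv2.cvtColor(p['img'],cv2.COLOR_RGB2BGR))
def foc(p): return 192/np.tan(np.radians(p['vertical_fov'])/2)
def world(p,u,v,d=None,z=None):
    f=foc(p); R=np.array(p['R']);t=np.array(p['t'])
    r=np.array([(u-p['cx'])/f,(v-p['cy'])/f,1.])
    c=-R.T@t; w=R.T@r
    s=d if d is not None else (z-c[2])/w[2]
    return c+s*w
E
python3 - <<'E'
from h import *
o=manip.get_obs(); print(o['position'],o['ee_rot'],o['clock'])
for n in ('scene','top'):
    p=camera(n); save(p,n+'1.png')
    for q in ('lamp','dock','cement','marker','wax_tin','spool_6'):
        print(n,q,[(np.round(b['position'],3).tolist(),round(b['conf'],2)) for b in boxes_of(q,p)])
a=cv2.imread('pics/scene1.png');b=cv2.imread('pics/top1.png');
cv2.imwrite('pics/both.png',cv2.resize(np.hstack([a,b]),(800,300)))
E
```

```text
[ 0.19222487 -0.59435555  0.25252832] [ 9.87789066e-01  1.55795620e-01 -1.38992495e-04 -6.83454262e-04] 0.0
scene lamp [([0.52, -0.065, 0.052], 0.75)]
scene dock [([0.491, 0.069, 0.016], 0.86), ([0.518, 0.198, 0.009], 0.8), ([0.508, -0.192, 0.012], 0.69)]
scene cement [([0.592, 0.029, 0.034], 0.78), ([0.626, -0.027, 0.019], 0.75), ([0.519, 0.198, 0.013], 0.7)]
scene marker [([0.367, 0.028, 0.015], 0.8), ([0.516, -0.071, 0.051], 0.23)]
scene wax_tin [([0.626, -0.026, 0.021], 0.63)]
scene spool_6 [([0.715, -0.094, 0.021], 0.61)]
top lamp [([0.518, -0.055, 0.073], 0.7)]
top dock [([0.515, -0.181, 0.013], 0.78), ([0.503, 0.088, 0.016], 0.7)]
top cement [([0.592, 0.029, 0.037], 0.53), ([0.525, 0.215, 0.012], 0.36)]
top marker [([0.374, 0.042, 0.016], 0.84)]
top wax_tin [([0.63, -0.019, 0.017], 0.78)]
top spool_6 [([0.724, -0.093, 0.039], 0.56), ([0.519, -0.058, 0.076], 0.43)]
```

View pics/top1.png

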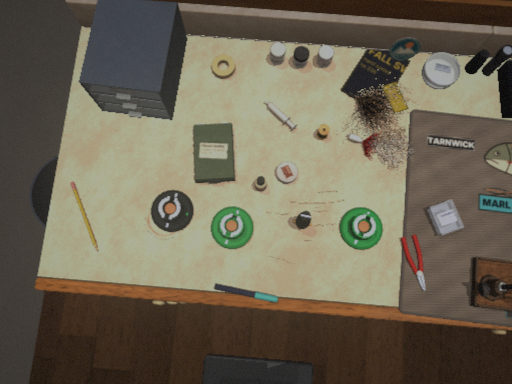

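View pics/scene1.png

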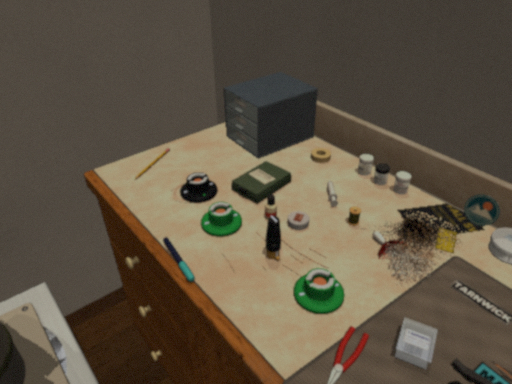

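Candidates for the dock in the top view: black one at (172,210), green look-alikes at (232,227) and (361,228). Choose black. For the lamp, the only upright black thing is at (303,219); the bottle is at (261,184), and the dark jar and tool are far off at (301,57) and (480,60). I check both in one crop.

```bash
python3 - <<'E'
from h import *
a=cv2.imread('pics/top1.png')
c=[cv2.resize(a[v-30:v+30,u-30:u+30],(390,390),interpolation=cv2.INTER_CUBIC) for u,v in((172,210),(303,219))]
cv2.imwrite('pics/crop.png',np.hstack(c))
p=camera('top')
print(p['t'],foc(p),p['cx'],p['cy'])
for (u,v,z) in((170,208,.04),(303,215,.094)): print(world(p,u,v,z=z), p['depth'][v,u], world(p,u,v,d=p['depth'][v,u]))
E
```

```text
[-0.00667347  0.57376775  0.9330449 ] 493.955796734479 256.06028269600864 190.75282104286708
[0.52688701 0.2139257  0.04      ] 1.0181789 [0.5278773  0.21504832 0.03420728]
[ 0.52516298 -0.05425023  0.094     ] 0.9518428 [ 0.5247979  -0.05408712  0.09604037]
```

View pics/crop.png

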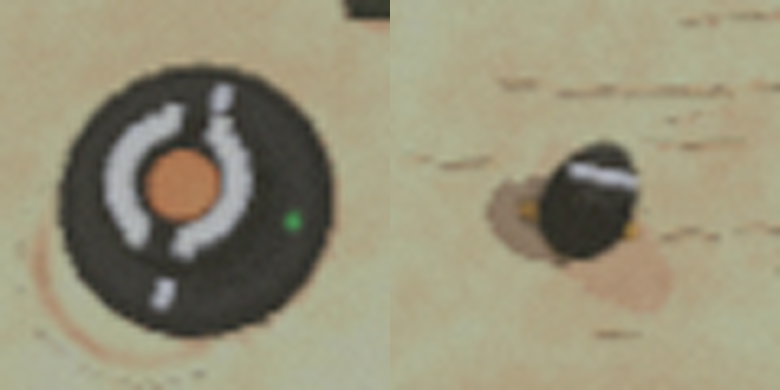

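Request:
carry_out:
  deltas:
    - [0.27, -0.23, 0, 0, 1]
    - [0.53, -0.45, 0, 0, 1]
    - [0.8, -0.68, 0, 0, 1]

```text
clock: 1.12
position: [0.2758, -0.4593, 0.2534]
ee_rot: [0.988, 0.156, 0.0, 0.0]
ft_force: [0.5, -0.3, 0.1]
grip_width: 0.999
grasp_force: 0.0
```

The crop shows the black dock with its slot line from (222,95) to (163,293), about -17° from world x. The lamp has its white top line from (570,170) to (635,182), about 80°, with brass lugs below. I go to the lamp.

Request:
carry_out:
  deltas:
    - [0.27, -0.23, 0, 0, 1]
    - [0.53, -0.46, 0, 0, 1]
    - [0.79, -0.69, 0, 0, 1]

```text
clock: 1.5
position: [0.3568, -0.3242, 0.2536]
ee_rot: [0.988, 0.156, 0.0, 0.0]
ft_force: [0.6, -1.3, 0.1]
grip_width: 1.002
grasp_force: 0.0
```

Request:
carry_out:
  deltas:
    - [0.27, -0.23, 0, 0, 1]
    - [0.53, -0.46, 0, 0, 1]
    - [0.79, -0.69, 0, 0, 1]

```text
clock: 1.88
position: [0.4376, -0.1893, 0.2537]
ee_rot: [0.988, 0.156, 0.0, 0.0]
ft_force: [1.3, 0.0, 0.1]
grip_width: 0.999
grasp_force: 0.0
```

Request:
carry_out:
  deltas:
    - [0.27, -0.23, 0, 0, 1]
    - [0.53, -0.46, 0, 0, 1]
    - [0.75, -0.69, 0, 0, 1]
    - [0.75, -0.69, 0, 0, 1]

```text
clock: 2.38
position: [0.5131, -0.0535, 0.2535]
ee_rot: [0.987, 0.159, 0.0, -0.001]
ft_force: [0.3, -1.0, -1.0]
grip_width: 1.001
grasp_force: 0.0
```

```bash
python3 - <<'E'
from h import *
p=camera('wrist'); save(p,'w1.png'); o=manip.get_obs(); print(o['joint_pos'],o['position'],p['vertical_fov'],p['cx'],p['cy']);print(np.array(p['R']),-np.array(p['R']).T@p['t'])
E
```

```text
[ 0.57221259  0.13499684 -0.59545486  1.72070435  0.07785481  1.30955307
 -1.29383063] [ 0.51248764 -0.05611323  0.25332116] 65.70646984690485 258.46136697634716 191.3470081755769
[[ 0.3142777  -0.94932962 -0.00167126]
 [-0.90751833 -0.30095176  0.29298212]
 [-0.27863958 -0.09056105 -0.95611646]] [ 0.58393746 -0.03044288  0.37351841]
```

View pics/w1.png

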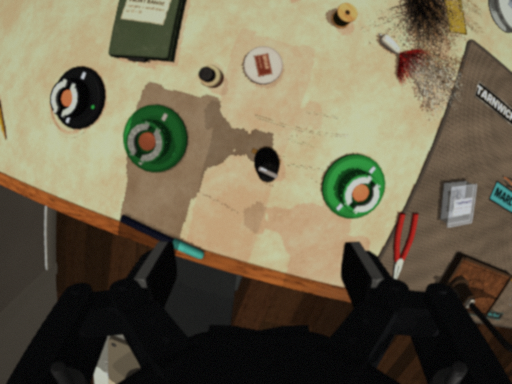

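The wrist view shows the lamp with its white line at (266,165), the black dock at (78,98), and green docks at (155,138) and (354,185).

```bash
cat >> h.py <<'E'
def cloud(p):
    """world point of every pixel (nan where no depth)"""
    f=foc(p); v,u=np.mgrid[:384,:512].astype(float)
    x=(u-p['cx'])/f; y=(v-p['cy'])/f
    if p.get('fish',True):
        th=np.hypot(x,y); k=np.tan(th)/np.maximum(th,1e-9); x,y=x*k,y*k
    d=np.where(p['depth']>0,p['depth'],np.nan)
    return (np.dstack([x,y,np.ones_like(x)])*d[...,None]-np.array(p['t']))@np.array(p['R'])
def axis(P):
    c=P.mean(0); w,V=np.linalg.eigh(np.cov((P-c).T)); a=np.degrees(np.arctan2(V[1,-1],V[0,-1]))%180
    return c,a,np.ptp((P-c)@V[:,-1])
E
python3 - <<'E'
from h import *
p=camera('wrist'); C=cloud(p); g=p['img'].astype(int)
near=np.hypot(C[...,0]-.52,C[...,1]+.055)<.045
top=near&(C[...,2]>.087); print(top.sum(), C[top].mean(0), C[top].min(0),C[top].max(0))
P=C[top][:,:2].astype(np.float32); print(cv2.minEnclosingCircle(P))
w=top&(g.min(2)>95); print(w.sum(),axis(C[w][:,:2]))
# dock
near=np.hypot(C[...,0]-.527,C[...,1]-.214)<.06
lip=near&(abs(C[...,2]-.04)<.006)&(g.min(2)>100); print(lip.sum(),C[lip].mean(0),cv2.minEnclosingCircle(C[lip][:,:2].astype(np.float32)))
o=manip.get_obs(); print(o['position'],o['ee_rot'],o['clock'])
E
```

```text
19376 [ 0.52514572 -0.05402855  0.30774766] [ 0.49282513 -0.09991619  0.0871392 ] [ 0.54132078 -0.01110418  0.33525727]
((0.5200395584106445, -0.054982881993055344), 0.04508569836616516)
79 (array([ 0.52365911, -0.06076664]), np.float64(85.07605467919453), np.float64(0.04967334035955233))
422 [0.527099   0.21675753 0.03940178] ((0.5270575284957886, 0.21692480146884918), 0.025488829240202904)
[ 0.51209731 -0.0577354   0.25326582] [ 9.87736816e-01  1.56128016e-01 -1.02591395e-04  1.17954155e-04] 2.475
```

```bash
python3 - <<'E'
from h import *
p=camera('wrist'); C=cloud(p); g=p['img'].astype(int)
near=np.hypot(C[...,0]-.52,C[...,1]+.055)<.045
top=near&(C[...,2]>.088)&(C[...,2]<.105); print(top.sum(), C[top].mean(0), cv2.minEnclosingCircle(C[top][:,:2].astype(np.float32)))
w=top&(g.min(2)>95); print(w.sum(),axis(C[w][:,:2]))
for z in(.03,.05,.07):
    s=near&(abs(C[...,2]-z)<.012); print(z,s.sum(),C[s].mean(0))
near=np.hypot(C[...,0]-.527,C[...,1]-.216)<.047
m=near&(abs(C[...,2]-.012)<.005)&(g.min(2)>110); print(m.sum(),axis(C[m][:,:2]))
o=manip.get_obs(); print(o['position'],o['ee_rot'],o['clock'])
E
```

```text
362 [ 0.52440467 -0.05919609  0.09279725] ((0.5236678719520569, -0.0592721663415432), 0.010958992876112461)
76 (array([ 0.52375929, -0.05957516]), np.float64(82.39528308437299), np.float64(0.019461668890455277))
0.03 59 [ 0.53442399 -0.05418255  0.03194914]
0.05 121 [ 0.53321145 -0.05501873  0.05220907]
0.07 174 [ 0.53146178 -0.05539663  0.06999454]
41 (array([0.53077383, 0.21607796]), np.float64(170.11447946117949), np.float64(0.07456453248012777))
[ 0.51189154 -0.05865894  0.25324339] [ 9.87865806e-01  1.55309556e-01 -1.49723539e-04  2.62640816e-04] 2.525
```

Request:
carry_out:
  deltas:
    - [0.07, 0.02, 0.3, -0.35, 1]
    - [0.07, 0.02, 0.5, -0.7, 1]
    - [0.07, 0.02, 0.6, -1, 1]
    - [0.07, 0.02, 0.6, -1, 1]
    - [0.07, 0.02, 0.6, -1, 1]
    - [0.07, 0.02, 0.6, -1, 1]

```text
clock: 3.28
position: [0.5235, -0.0577, 0.1643]
ee_rot: [0.914, 0.405, 0.001, 0.001]
ft_force: [-0.4, -0.4, 0.6]
grip_width: 1.003
grasp_force: 0.0
```

```bash
python3 - <<'E'
from h import *
o=manip.get_obs(); print(o['position'],o['ee_rot'],o['clock'],o['joint_pos'])
p=camera('wrist'); C=cloud(p); g=p['img'].astype(int); save(p,'w2.png')
near=np.hypot(C[...,0]-.524,C[...,1]+.058)<.03
top=near&(C[...,2]>.088)&(C[...,2]<.105); print(top.sum(), C[top].mean(0), cv2.minEnclosingCircle(C[top][:,:2].astype(np.float32)))
w=top&(g.min(2)>95); print(w.sum(),axis(C[w][:,:2]))
o=manip.get_obs(); print(o['position'],o['ee_rot'],o['clock'])
E
```

```text
[ 0.5234709  -0.05774532  0.16427502] [9.14345860e-01 4.04933307e-01 5.46140731e-04 6.05516463e-04] 3.275 [ 0.58931591  0.24709404 -0.63795293  1.80601063  0.16185575  1.13919213
 -0.83891736]
698 [ 0.52449272 -0.05869914  0.09260796] ((0.5236318707466125, -0.058938998728990555), 0.011112131178379059)
147 (array([ 0.52353966, -0.06071069]), np.float64(82.07768401779173), np.float64(0.019934104830297054))
[ 0.5234063  -0.05759637  0.164121  ] [9.14208367e-01 4.05243827e-01 4.76427785e-04 5.25026599e-04] 3.325
```

Request:
carry_out:
  deltas:
    - [-0.007, 0.006, 0.3, 0, 1]
    - [-0.007, 0.006, 0.5, 0, 1]
    - [-0.007, 0.006, 0.61, 0, 1]
    - [-0.007, 0.006, 0.61, 0, 1]
    - [-0.007, 0.006, 0.61, 0, -1]
    - [-0.007, 0.006, 0.61, 0, -1]
    - [-0.007, 0.006, 0.61, 0, -1]
    - [-0.007, 0.006, 0.61, 0, -1]
    - [-0.007, 0.006, 0.61, 0, -1]
    - [-0.007, 0.006, 0.61, 0, -1]
    - [-0.007, 0.006, 0.61, 0, -1]
    - [-0.007, 0.006, 0.61, 0, -1]
  force: 70

```text
clock: 4.82
position: [0.5235, -0.0588, 0.0726]
ee_rot: [0.914, 0.406, 0.0, 0.0]
ft_force: [-0.9, -0.3, 6.4]
grip_width: 0.267
grasp_force: 68.7
```

Request:
carry_out:
  deltas:
    - [0, 0, -0.2, 0, -1]
    - [0, 0, -0.4, 0, -1]
    - [0, 0, -0.55, -0.35, -1]
    - [0, 0, -0.55, -0.7, -1]
    - [0, 0, -0.55, -1, -1]
    - [0, 0, -0.55, -1, -1]
    - [0, 0, -0.55, -1, -1]

```text
clock: 5.7
position: [0.5229, -0.0588, 0.1542]
ee_rot: [0.779, 0.627, -0.0, -0.0]
ft_force: [-0.2, -0.4, -1.8]
grip_width: 0.265
grasp_force: 69.2
```

Request:
carry_out:
  deltas:
    - [0.3, -0.06, 0, 0, -1]
    - [0.6, -0.12, 0, 0, -1]
    - [0.9, -0.18, 0, 0, -1]

```text
clock: 6.08
position: [0.5248, 0.0802, 0.1544]
ee_rot: [0.779, 0.627, 0.0, 0.0]
ft_force: [0.8, -0.2, -0.9]
grip_width: 0.265
grasp_force: 69.2
```

Request:
carry_out:
  deltas:
    - [0.3, -0.06, 0, -0.35, -1]
    - [0.6, -0.12, 0, -0.7, -1]
    - [0.9, -0.18, 0, -1, -1]
    - [0.9, -0.18, 0, -1, -1]
    - [0.9, -0.18, 0, -1, -1]
    - [0.9, -0.18, 0, -1, -1]

```text
clock: 6.82
position: [0.5271, 0.2151, 0.1541]
ee_rot: [0.59, 0.808, -0.0, 0.0]
ft_force: [0.2, 0.4, -1.3]
grip_width: 0.268
grasp_force: 69.2
```

```bash
python3 - <<'E'
from h import *
o=manip.get_obs(); print(o['position'],o['ee_rot'],o['clock'],o['joint_pos'],o['grasp_force'])
p=camera('wrist'); save(p,'w3.png'); q=camera('top'); save(q,'t3.png'); s=camera('scene'); save(s,'s3.png')
np.savez('d3.npz',C=cloud(p))
a=[p['img'][100:384,100:400],q['img'][150:270,110:240],s['img'][130:250,150:280]]
cv2.imwrite('pics/m3.png',cv2.cvtColor(np.hstack([cv2.resize(x,(266,300),interpolation=cv2.INTER_CUBIC) for x in a]),cv2.COLOR_RGB2BGR))
E
```

```text
[0.52709432 0.21509638 0.15413815] [ 5.89746242e-01  8.07588447e-01 -4.09483410e-04  3.21002233e-04] 6.825 [ 0.25471809  0.42920859 -0.89099827  1.69698475  0.35732411  1.18818029
 -0.4187747 ] 69.18371037812904
```

View pics/w3.png

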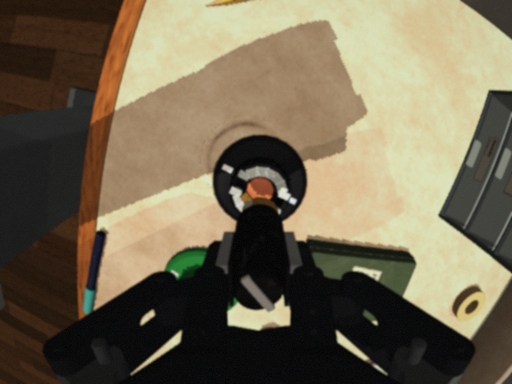

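View pics/m3.png

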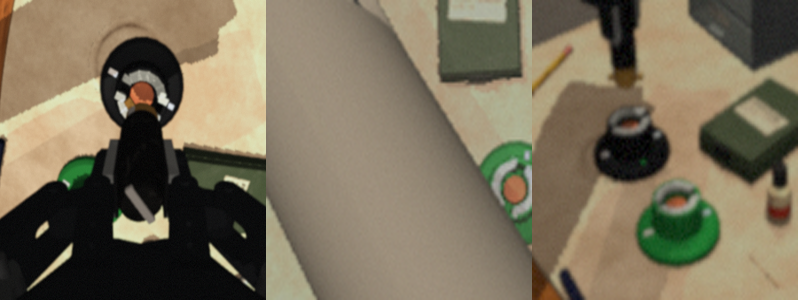

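The wrist view shows the dock's white foot marks at about (228,170) and (290,198), the lip around (261,180) and the lamp's top line at (258,292). The lamp hangs upright above the socket.

```bash
cat > meas.py <<'E'
from h import *
from scipy.optimize import least_squares
p=camera('wrist'); C=cloud(p); g=p['img'].astype(int); wh=g.min(2)>105
near=np.hypot(C[...,0]-.527,C[...,1]-.216)<.06
m=(near&(abs(C[...,2]-.012)<.006)&wh).astype(np.uint8)
n,L,st,ce=cv2.connectedComponentsWithStats(m)
for i in range(1,n):
    if st[i,4]>8: print('mark',ce[i].round(),st[i,4],C[L==i].mean(0).round(4))
lip=near&(abs(C[...,2]-.04)<.005)&wh
P=C[lip]; print('lip',lip.sum(),P.mean(0))
# lip as an annulus 14.5..26: outer boundary by angle
for rad in ((.026),):
    def cost(x):
        r=np.hypot(P[:,0]-x[0],P[:,1]-x[1]); return np.maximum(r-.0255,0)*3+np.maximum(.0145-r,0)*3
    print('lipfit',least_squares(cost,[.527,.216]).x, cost([.527,.216]).sum())
b=near|True
f=(np.hypot(C[...,0]-.527,C[...,1]-.216)<.06)&(abs(C[...,2]-.012)<.0025)
e=C[f]; 
from numpy.linalg import lstsq
# outer rim of the foot: farthest foot point in each 6 degree sector (min 3)
q=e[:,:2]-[.527,.216]; a=np.degrees(np.arctan2(q[:,1],q[:,0]))//6; r=np.hypot(*q.T)
E=np.array([e[a==k][np.argmax(r[a==k]),:2] for k in np.unique(a) if (a==k).sum()>5])
s=least_squares(lambda x:np.hypot(E[:,0]-x[0],E[:,1]-x[1])-x[2],[.527,.216,.045],loss='soft_l1',f_scale=.001); print('foot',s.x,len(E))
o=manip.get_obs(); t=o['position']
w=(np.hypot(C[...,0]-t[0],C[...,1]-t[1])<.03)&(C[...,2]>t[2]+.012)&(C[...,2]<t[2]+.035)
print('top z',np.percentile(C[w][:,2],[5,50,95]) if w.any() else 0); 
w&=wh; print('line',w.sum(),C[w].mean(0),axis(C[w][:,:2])); print(t,o['ee_rot'],o['clock'],o['ft_force'],o['torque'])
E
python3 meas.py
```

```text
mark [227. 169.] 55 [0.495  0.2215 0.0119]
mark [212. 180.] 14 [0.4841 0.2054 0.0074]
mark [292. 201.] 43 [0.5614 0.2106 0.0118]
lip 729 [0.52505617 0.22359643 0.03932563]
lipfit [0.52768106 0.2152449 ] 0.004377308443873792
foot [0.52714358 0.2165576  0.04265768] 50
top z [0.16812967 0.17498905 0.18714382]
line 245 [0.52656675 0.21538627 0.17559486] (array([0.52656675, 0.21538627]), np.float64(141.55422874866082), np.float64(0.019619386192346083))
[0.52695001 0.21579345 0.15435565] [ 5.89038211e-01  8.08105142e-01 -9.71768690e-05  2.37907045e-04] 7.025 [ 0.87253493  0.03333411 -2.11064641] [ 0.0452364   0.0308144  -0.01618497]
```

```bash
python3 - <<'E'
from h import *
p=camera('top')
a,b=[world(p,u,v,z=.012) for u,v in((176.15,194.6),(167.1,225.1))]
print(a,b,(a+b)/2,np.degrees(np.arctan2(*(a-b)[1::-1]))); print(p['R'])
a,b=[world(p,u,v,z=.094) for u,v in((273+180/6.5,189+170/6.5),(273+245/6.5,189+182/6.5))]
print(np.degrees(np.arctan2(*(a-b)[1::-1])))
E
```

```text
[0.56143336 0.20983426 0.012     ] [0.49506241 0.22101898 0.012     ] [0.52824788 0.21542662 0.012     ] -9.565517695080024
[[ 0.08269582 -0.99657317 -0.00182233]
 [-0.97277776 -0.08032378 -0.21737414]
 [ 0.21648286  0.01974865 -0.97608666]]
84.08995176401184
```

Request:
carry_out:
  deltas:
    - [-0.002, 0.006, 0, -0.35, -1]
    - [-0.002, 0.006, 0.1, -0.7, -1]
    - [-0.002, 0.006, 0.2, -0.97, -1]
    - [-0.002, 0.006, 0.2, -0.97, -1]
    - [-0.002, 0.006, 0.2, -0.97, -1]
    - [-0.002, 0.006, 0.2, -0.97, -1]
  force: 110

```text
clock: 7.82
position: [0.528, 0.2167, 0.125]
ee_rot: [0.367, 0.93, 0.0, 0.001]
ft_force: [0.0, -0.9, -1.0]
grip_width: 0.253
grasp_force: 110.2
```

```bash
python3 meas.py
```

```text
mark [235. 162.] 72 [0.4946 0.2218 0.012 ]
lip 775 [0.52313345 0.22275159 0.03936429]
lipfit [0.52753626 0.21642265] 0.001332493817776446
foot [0.52681533 0.21654169 0.04258088] 49
top z [0.13879972 0.14559298 0.15773608]
line 241 [0.52657106 0.21689939 0.1461606 ] (array([0.52657106, 0.21689939]), np.float64(179.47574833400253), np.float64(0.03458766040483896))
[0.52794614 0.21672114 0.12493714] [3.66995490e-01 9.30222579e-01 2.06741795e-04 4.69835682e-04] 7.875 [-0.0719216  -0.7734717  -1.02433874] [-0.00711472  0.01648597 -0.0183256 ]
```

Request:
carry_out:
  deltas:
    - [0, 0, 0.05, 0, -1]
    - [0, 0, 0.09, 0, -1]
    - [0, 0, 0.11, 0, -1]
    - [0, 0, 0.127, 0, -1]
    - [0, 0, 0.127, 0, -1]
    - [0, 0, 0.127, 0, -1]

```text
clock: 8.62
position: [0.5277, 0.2166, 0.1054]
ee_rot: [0.366, 0.93, 0.0, 0.0]
ft_force: [0.2, -0.6, -1.9]
grip_width: 0.25
grasp_force: 110.3
```

Request:
carry_out:
  deltas:
    - [0, 0, 0.02, 0, -1]
    - [0, 0, 0.035, 0, -1]
    - [0, 0, 0.05, 0, -1]
    - [0, 0, 0.05, 0, -1]
    - [0, 0, 0.05, 0, -1]

```text
clock: 9.25
position: [0.5279, 0.2167, 0.0981]
ee_rot: [0.366, 0.93, 0.0, 0.0]
ft_force: [-1.0, -1.4, 7.1]
grip_width: 0.254
grasp_force: 111.1
```

Request:
carry_out:
  deltas:
    - [0, 0, 0.015, 0, -1]
    - [0, 0, 0.03, 0, -1]
    - [0, 0, 0.03, 0, -1]
    - [0, 0, 0.035, 0, -1]
    - [0, 0, 0.035, 0, -1]

```text
clock: 9.88
position: [0.5281, 0.2168, 0.0938]
ee_rot: [0.366, 0.93, 0.0, 0.001]
ft_force: [-4.3, -2.4, 16.3]
grip_width: 0.25
grasp_force: 112.2
```

Request:
carry_out:
  deltas:
    - [0, 0, 0, 0.2, -1]
    - [0, 0, 0, 0.4, -1]
    - [0, 0, 0, 0.6, -1]
    - [0, 0, 0, 0.8, -1]
    - [0, 0, 0, 1, -1]
    - [0, 0, 0, 1, -1]

```text
clock: 10.62
position: [0.5284, 0.2172, 0.0938]
ee_rot: [0.595, 0.804, 0.001, 0.001]
ft_force: [-2.4, -1.3, 11.9]
grip_width: 0.252
grasp_force: 111.9
```

```bash
cat > st.py <<'E'
from h import *
o=manip.get_obs(); q=o['ee_rot']; print(o['position'],'yaw',2*np.degrees(np.arctan2(q[1],q[0])),o['ft_force'],o['torque'],o['joint_pos'][6],o['clock'])
p=camera('wrist'); C=cloud(p); g=p['img'].astype(int); t=o['position']
w=(np.hypot(C[...,0]-t[0],C[...,1]-t[1])<.0125)&(abs(C[...,2]-t[2]-.0212)<.006)&(g.min(2)>105)
print('line',w.sum(),C[w].mean(0),axis(C[w][:,:2]))
E
python3 st.py
```

```text
[0.52840704 0.21724863 0.09380326] yaw 106.94326504829341 [-2.38579755 -1.34416769 11.85072324] [-0.1917671   0.53752089 -0.03329306] -0.4749176923573303 10.625
line 237 [0.52801572 0.21737532 0.11505736] (array([0.52801572, 0.21737532]), np.float64(140.6311926073831), np.float64(0.01974611986601301))
```

Request:
carry_out:
  deltas:
    - [0, 0, 0, 0.2, -1]
    - [0, 0, 0, 0.4, -1]
    - [0, 0, 0, 0.6, -1]
    - [0, 0, 0, 0.8, -1]
    - [0, 0, 0, 1, -1]
    - [0, 0, 0, 1, -1]

```text
clock: 11.42
position: [0.5286, 0.2172, 0.0938]
ee_rot: [0.783, 0.622, 0.001, 0.001]
ft_force: [-1.1, -0.6, 11.8]
grip_width: 0.253
grasp_force: 111.8
```

Request:
carry_out:
  deltas:
    - [0, 0, 0, 0.2, -1]
    - [0, 0, 0, 0.4, -1]
    - [0, 0, 0, 0.6, -1]
    - [0, 0, 0, 0.8, -1]
    - [0, 0, 0, 0.9, -1]
    - [0, 0, 0, 0.9, -1]

```text
clock: 12.18
position: [0.5287, 0.2171, 0.0938]
ee_rot: [0.906, 0.422, 0.001, 0.0]
ft_force: [-0.4, -0.8, 11.4]
grip_width: 0.256
grasp_force: 111.8
```

```bash
python3 st.py
```

```text
[0.52874943 0.21711331 0.09380505] yaw 49.976986140271 [-0.44197316 -0.82962147 11.43260089] [-0.15596672  0.14629346 -0.00549872] -1.391331182770291 12.175
line 266 [0.52873824 0.21718755 0.11507702] (array([0.52873824, 0.21718755]), np.float64(84.14217365903691), np.float64(0.019999300366998155))
```

Request:
carry_out:
  deltas:
    - [0, 0, 0.01, 0.1, -1]
    - [0, 0, 0.015, 0.2, -1]
    - [0, 0, 0.015, 0.27, -1]
    - [0, 0, 0.015, 0.32, -1]
    - [0, 0, 0.015, 0.36, -1]
    - [0, 0, 0.015, 0.36, -1]

```text
clock: 12.98
position: [0.5282, 0.2184, 0.0935]
ee_rot: [0.942, 0.337, 0.002, 0.0]
ft_force: [-10.8, -2.5, 32.4]
grip_width: 0.254
grasp_force: 114.8
```

```bash
python3 st.py
```

```text
[0.52818072 0.21835467 0.09353939] yaw 39.33859169389338 [-10.82594299  -2.54466757  32.4450393 ] [-0.54171998  2.69952662  0.78484083] -1.5667991515297472 12.975
line 278 [0.52871714 0.21895743 0.11488823] (array([0.52871714, 0.21895743]), np.float64(74.37190704877003), np.float64(0.02015436736891464))
```

Request:
carry_out:
  deltas:
    - [0, 0, -0.004, -0.01, -1]
    - [0, 0, -0.008, -0.02, -1]
    - [0, 0, -0.008, -0.02, -1]
    - [0, 0, -0.008, -0.02, -1]

```text
clock: 13.52
position: [0.5279, 0.2182, 0.0936]
ee_rot: [0.94, 0.342, 0.001, -0.0]
ft_force: [-7.3, -0.5, 22.3]
grip_width: 0.25
grasp_force: 113.3
```

```bash
python3 st.py; python3 - <<'E'
from h import *
s=camera('scene'); save(s,'s5.png')
cv2.imwrite('pics/c5.png',cv2.resize(cv2.imread('pics/s5.png')[120:240,140:300],(800,600),interpolation=cv2.INTER_CUBIC))
E
```

```text
[0.5279299  0.2181735  0.09364276] yaw 39.93746164015008 [-7.2672794  -0.47545104 22.32319385] [-0.13437714  1.8319087   0.54955858] -1.5561520667216189 13.525
line 275 [0.52828234 0.21844342 0.11489226] (array([0.52828234, 0.21844342]), np.float64(74.43492375410744), np.float64(0.02000503450224069))
```

View pics/c5.png

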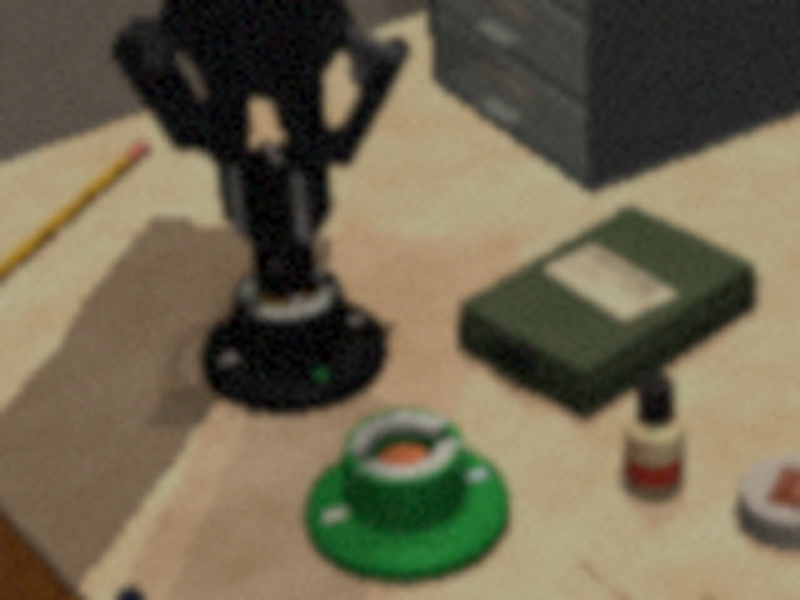

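The lamp is seated in the black dock at (285,300), with its foot sunk below the lip. Torque shows it is against the twist stop, it is pressed to the lower stop (22 N, well over the 10 N spring), and the bottle and other things are untouched. Handing in.

```bash
python3 -c "
from h import *
print(ticket.hand_in())"
```

```text
the job is handed in; nothing more can be done
None
```

The job is handed in: the lamp is in the black dock, twisted clockwise to the stop and still gripped and pressed fully down with about 22 N. It took about 13.5 s; the arm never touched the bottle, marker, wax tin, spool or green look-alikes.

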